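Set the tension of a bench dough sheeter to its mark and clamp it

TASK

Set the sprung gauge arm of the dough sheeter to the green band: press the black knob down just far enough to free it, gently, turn it clockwise until the arm's red tip points at the green band, and let the knob spring back up so that it locks with the tip over the band; do not force the knob while it is locked, do not wind the arm well past the band and do not push the arm by hand. Then throw the red clamp lever fully over, away from the robot's side, and let go. Leave everything else where it stands.

Things in the scene. Friction and masses are not known exactly. Their poses are not given: they have to be found in the camera images.
- sheeter: white dough sheeter, fixed, 240 mm deep (its x, away from the robot) by 460 mm wide (its y, left); origin at the centre of its underside. Its right part (y below 60 mm) is a flat deck 60 mm above the table with the knob (axis at x -40, y -20), the gauge (pivot at x 50, y 30) and the clamp lever (base at x -15, y -165 mm); its left part has rollers between steel cheeks 150 mm high.
- knob_grip (a point): middle of the black push-to-turn knob's grip bar, on the knob's axis, 116 mm above the sheeter's underside when up. The bar is 54 mm long (this point's x; a white line on top marks +x), 14 mm wide (y) and 34 mm high (20 mm below this point to 14 mm above it), on a 60 mm disc. A steel collar 94 mm across round the knob ends 30 mm below this point.
- knob (a joint): turn of the knob, rad, grows clockwise seen from above, 0 at the start, at most 3.4. Up, it is locked in one of 24 notches a turn (0.262 rad apart, the first at 0, each with 0.06 rad play either way). Pressed free it turns against the gauge spring (up to 0.25 Nm) and runs back if let go; let up, it rests on the lower side of its notch, or drops to the next lower one if between two.
- plunger: the knob's sprung body (grip bar and pin), which turns with it; origin on its axis, at deck height when up. Pushing it down takes 4 to 9 N. It comes free of the notches 5 to 19 mm down (differs from case to case and can only be felt); 1.5 mm below that it meets a soft stop, where the force rises by about 10 N per mm.
- lock: the steel collar under the knob with the notches and the soft stop hidden in it, origin on the knob's axis at deck height; the knob must not press on it, sideways or downward, with more than 16 N
- gauge_tip (a point): tip of the sprung gauge arm (steel, red end 6 mm wide, 130 mm from its pivot, 12 mm above the deck); x of this point is along the arm, outward. It turns anticlockwise (seen from above) by 0.25 rad for each rad of the knob, so 8.5 mm at the tip per notch.
- band_mid (a point): centre of the green band (14 mm wide, 40 mm long along the arm) at the same 130 mm from the pivot and the same height as the gauge tip; x outward from the pivot, y the way the tip travels as the tension grows
- clamp (a joint): red clamp lever, rad: 0 at the start, leaning to the sheeter's -x; 1.0 thrown fully over to the sheeter's +x. It turns stiffly about an axis along the sheeter's y, 82 mm above the table, and stays where it is left.
- clamp_tip (a point): centre of the lever's red ball (26 mm across), 80 mm from the lever's axis
- cutter: steel ring cutter, 52 mm across, 30 mm high, standing on the sheeter's deck; origin under its centre
- scraper: dough scraper, green handle and steel blade, lying on the table, about 130 x 110 mm, 20 mm high
- jar: amber jar, 68 mm across, 100 mm high, beside the sheeter; origin under its centre
- bowl: white bowl, 150 mm across, 60 mm high; origin under its centre
- mug: blue mug, 80 mm across, 90 mm high; origin under its centre
- rolling_pin: wooden rolling pin, 300 mm long, 44 mm thick, behind the sheeter; origin under its centre
- spatula: green-handled spatula lying on the table
- gauge: the sprung gauge arm as a whole, origin at its pivot on the deck, x along the arm; not to be pushed

How it is judged:
On the way, in this order (a step that is already met when the one before it is completed fails the run):
1. the knob is up and locked with the gauge tip over the green band (y of gauge_tip in the frame of band_mid between -0.0075 and 0.0075 m and z of knob_grip in the frame of sheeter above 0.114 m), for 0.2 s.
2. the clamp lever is thrown fully over (value of joint clamp above 0.9 rad), for 0.2 s.
At the end, for the whole second after the job is handed in: The gauge tip lies within 7.5 mm of the middle of the green band, the knob is fully up (within 2 mm) and locked, and the clamp lever is thrown over (beyond 0.9 of 1.0 rad) (all of step 1 and value of joint clamp above 0.9 rad); the robot touches nothing.
It fails at once if the knob is forced: it bears on the notches or the stop of its lock with more than 16 N (contact force between plunger and lock above 16 N).
It fails at once if the gauge arm is wound more than 26 mm past the middle of the band (y of gauge_tip in the frame of band_mid above 0.026 m).
It fails at once if the clamp is thrown while the tip is not over the band (value of joint clamp above 0.6 rad and not (y of gauge_tip in the frame of band_mid between -0.0075 and 0.0075 m)).
It fails at once if the gauge arm is pushed by the robot (contact force between any of the arm, the fingers and gauge above 3 N).
It fails at once if a bystander is moved by more than 30 mm (distance of any of cutter, scraper, jar, bowl, mug, rolling_pin, spatula from where it was at the start of the episode above 0.03 m).
It also fails if it takes over 61 s, if anything falls off the work surface, if the arm or the gripper's body presses on something with over 40 N, if the wrist force passes 120 N, or if a joint passes its speed limit or range.

ROBOT

A 6-joint arm with a two-finger parallel gripper is mounted at the origin on the work surface. World frame = base frame: x ahead of the robot, y to its left, z up, the work surface at z = 0. Lengths are in m, angles in rad, forces in N, time in s.
With the tool pointing down it reaches from about 0.3 to 0.825 m from the base axis. Payload 5.4 kg.
Tool frame: the origin (TCP) lies at the very end of the fingers, on their centre line; the grasp point (between the pads) lies 19 mm behind it; z points along the fingers, y is the line along which they close (so a half turn about z gives the same grasp; the last joint's range is limited). The gripper opens to 92 mm and grips with 3 to 60 N. Pads are 20 mm wide; open, the fingers measure 128 mm over their backs; the gripper's body (75 mm by 189 mm) begins 69 mm behind the grasp point.
Start: joints at [-1.486, 0.158, 1.597, -0, 1.386, -0.21], TCP at [0.167, -0.55, 0.215] pointing down, gripper open.
Joint ranges: [-2.91, 2.91], [-0.94, 2.29], [0.18, 2.7], [-1.29, 4.43], [0.17, 2.64], [-3, 3]. Speed limits (rad/s): [2.57, 2.57, 3.14, 3.14, 3.14, 3.14].

INTERFACE

Orientations are given as a rotation vector (axis times angle).
In Python, from workcell import bot gives the robot as it stands. Calls block until the motion is done:
- bot.goto(position, orientation): joint-space move of the TCP to a pose.
- bot.line_to(position, rot=None, max_speed=0.15): straight line of the TCP; rot=None keeps the orientation; max_speed is the mean speed in m/s.
- bot.set_joints(angles): joint-space move.
- bot.set_gripper(opening, newtons=None): opening from 0.0 (shut) to 1.0 (fully open); newtons is the grip in N (None keeps the last); returns when the fingers have stopped.
- bot.hold(seconds).
- bot.inverse_kinematics(position, orientation): joint angles nearest the present ones, or None.
- bot.read_camera(name): name is "scene" or "side" or "wrist"; returns a dict with "pixels" (480x640x3 uint8, blue, green, red), "fx", "fy", "cx", "cy" (pixels), "R" (3x3) and "t" (3): a world point X has camera coordinates R X + t. Camera axes: x right, y down, z forward; pixel columns grow to the right and rows downward; lengths in m; the calibration is good to about 2 mm. The wrist camera is an equidistant fisheye: a pixel r from the principal point sees the ray r / f radians off the axis. A picture is of the moment at which its call begins. There is no depth.
A pose or a line that the arm cannot do raises bot.MotionError and nothing moves.
- bot.job_done(): hands the job in; it is judged then, once.
Readings, each from a call of its own:
- bot.current_clock(): time.
- bot.current_joints(): joint angles.
- bot.current_joint_vel(): joint speeds.
- bot.current_effort(): joint torques, N m.
- bot.current_ee_pos(): TCP position.
- bot.current_tool_rot(): TCP orientation.
- bot.current_contact_force(): force on the tool from outside, world axes, zero at the start.
- bot.current_ft_torque(): the same for the moment, N m.
- bot.current_opening(): opening from 0.0 (shut) to 1.0 (fully open).
- bot.current_grip_force(): force on a finger pad.
Only numpy, scipy, OpenCV 4.12 (cv2) and the standard library are available. Lean on these libraries where they do the work, as an engineer would, in place of code of your own. Each camera call takes 0.05 s, during which the arm holds its last target. There are 200 camera calls.

## Working session

There is one attempt and no reset: what is moved stays moved. The work goes in short steps, each a Python script; the robot and the scene stay as the last script left them, time stands still between calls to the robot, and variables do not carry over. Pictures are saved under pics/ and viewed, at most 10 in all, crops included, and the job is handed in when it is done.

```bash
mkdir -p pics; ls; python3 - <<'E'
from workcell import bot
import cv2
for n in("scene","side"):
    c=bot.read_camera(n); cv2.imwrite(f"pics/{n}0.png",c["pixels"]); print(n,c["fx"],c["R"],c["t"])
print(bot.current_clock(),bot.current_tool_rot())
E
```

```text
pics
scene 515.8928593912734 [[ 0.86509592  0.50147442 -0.01150863]
 [ 0.40541176 -0.7125204  -0.57267441]
 [-0.29538171  0.49075256 -0.81970212]] [-0.50024059 -0.15603801  1.55598449]
side 455.17513898696876 [[-0.89614282 -0.44337192  0.01869177]
 [-0.26434589  0.49951558 -0.82498814]
 [ 0.35643975 -0.7442483  -0.56484084]] [0.51934924 0.23272692 1.12721517]
0.1 [-3.10588452e+00 -4.61113666e-01 -1.47869697e-04]
```

View pics/scene0.png

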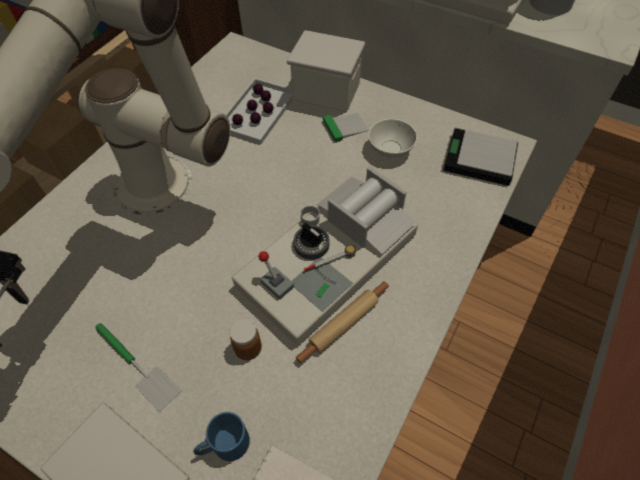

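View pics/side0.png

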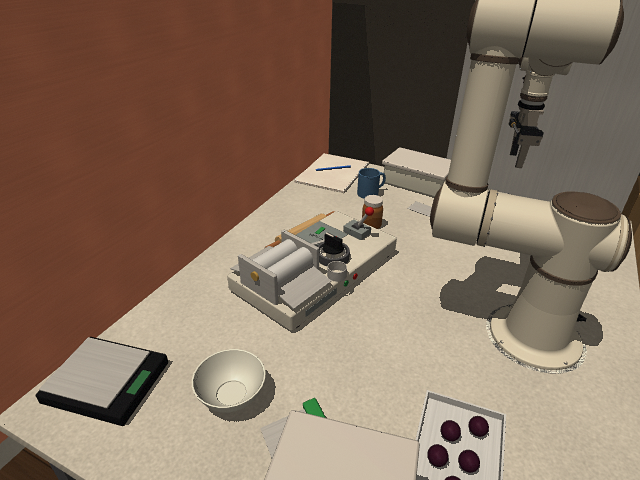

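The scene shows the knob near (312,238), the clamp ball at (264,256), the gauge pivot at (350,250), the red tip at about (308,268), the band at (322,290) and the cutter at (310,215). I'll enlarge it.

```bash
python3 - <<'E'
import cv2
a=cv2.imread("pics/scene0.png")[165:345,220:430]
b=cv2.imread("pics/side0.png")[190:330,220:410]
a=cv2.resize(a,None,fx=3.3,fy=3.3,interpolation=3);cv2.imwrite("pics/sc.png",a)
b=cv2.resize(b,None,fx=4,fy=4,interpolation=3);cv2.imwrite("pics/si.png",b)
E
```

```text
(no output)
```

View pics/sc.png

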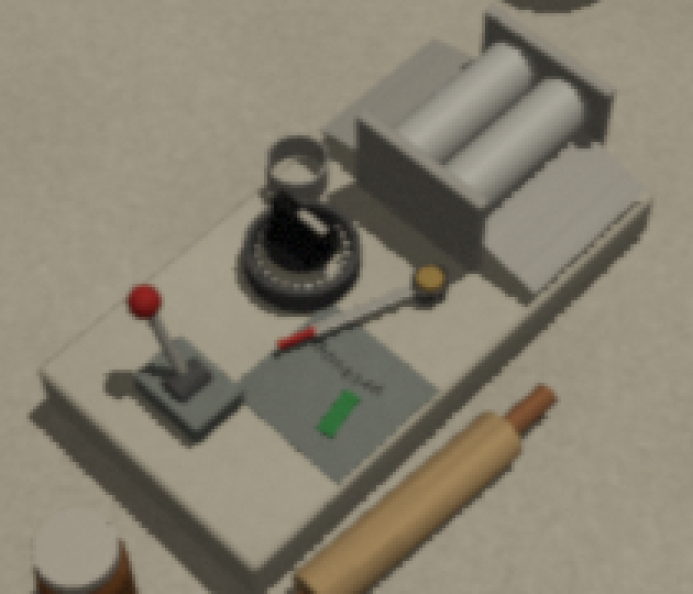

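View pics/si.png

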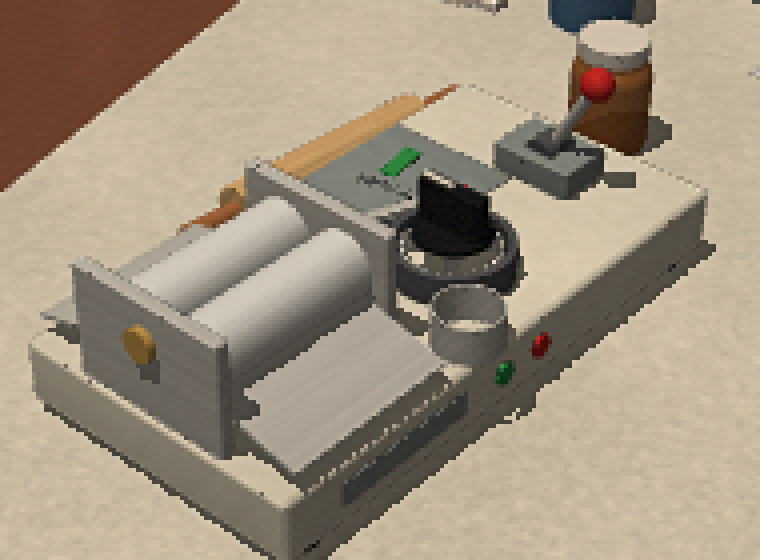

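Crop pixels in the scene view: deck corners (42,374), (253,570), (650,203); tip end (277,344), band (338,413), ball (145,301). In the side view: corners (704,192), (460,86), (290,500), (35,340); band (401,162), ball (598,85). Fitting the sheeter pose.

```bash
cat > h.py <<'E'
import numpy as np, cv2
from workcell import bot
from scipy.optimize import least_squares
from scipy.spatial.transform import Rotation as Ro
def proj(c,X): p=c["R"]@X+c["t"]; return np.array([c["fx"]*p[0]/p[2]+c["cx"],c["fy"]*p[1]/p[2]+c["cy"]])
def ray(c,uv,z):
    R,t=np.array(c["R"]),np.array(c["t"]); o=-R.T@t
    d=R.T@np.array([(uv[0]-c["cx"])/c["fx"],(uv[1]-c["cy"])/c["fy"],1]); return o+d*(z-o[2])/d[2]
E
python3 - <<'E'
from h import *
S=bot.read_camera("scene");D=bot.read_camera("side")
fs=lambda u,v:np.array([u/3.3+220-.35,v/3.3+165-.35]); fd=lambda u,v:np.array([u/4+220-.4,v/4+190-.4])
pts=[(S,fs(42,374),(-.12,-.23,.06)),(S,fs(253,570),(.12,-.23,.06)),(S,fs(650,203),(.12,.23,.06)),
(D,fd(704,192),(-.12,-.23,.06)),(D,fd(460,86),(.12,-.23,.06)),(D,fd(290,500),(-.12,.23,.06)),(D,fd(35,340),(-.12+.24,.23,.06))]
def W(p,X): c,s=np.cos(p[2]),np.sin(p[2]); return np.array([p[0]+c*X[0]-s*X[1],p[1]+s*X[0]+c*X[1],X[2]])
r=least_squares(lambda p:np.concatenate([proj(c,W(p,X))-uv for c,uv,X in pts]),[.5,-.1,0],loss="soft_l1")
p=r.x;print(p,r.fun.reshape(-1,2).round(1))
np.save("p.npy",p)
def L(P): c,s=np.cos(p[2]),np.sin(p[2]); d=P[:2]-p[:2]; return np.array([c*d[0]+s*d[1],-s*d[0]+c*d[1]])
piv=np.array([.05,.03])
def pol(n,P): q=L(P);d=q-piv; print(n,q.round(4),"r",np.hypot(*d).round(4),"ang",np.degrees(np.arctan2(d[1],d[0])).round(2))
pol("tip",ray(S,fs(277,345),.072));pol("redmid",ray(S,fs(296,338),.072));
pol("bandS",ray(S,fs(338,413),.0615));pol("bandS12",ray(S,fs(338,413),.072));pol("bandD",ray(D,fd(401,162),.0615))
pol("pivot",ray(S,fs(430,275),.08))
# ball triangulation
q=least_squares(lambda X:np.r_[proj(S,X)-fs(145,301),proj(D,X)-fd(598,85)],[.5,-.2,.15]).x
print("ball",q,L(q))
a,b=L(ray(S,fs(300,210),.13)),L(ray(S,fs(325,233),.13));print("whiteline",a,b)
print("knob",W(p,(-.04,-.02,.116)),"clampbase",W(p,(-.015,-.165,.082)),L(ray(S,fs(297,190),.06)))
for yaw in np.arange(-180,181,15):
    w=np.radians(yaw);rot=(Ro.from_euler("z",w)*Ro.from_euler("x",np.pi)).as_rotvec()
    k=W(p,(-.04,-.02,.25)); j=bot.inverse_kinematics(k,rot); print(yaw,None if j is None else np.round(j,2))
E
```

```text
[ 0.5952483  0.0182457 -0.2391493] [[-3.2 -0.4]
 [ 0.3  1.8]
 [ 1.5 -3.3]
 [ 1.3 -1.8]
 [ 0.5 -2.1]
 [ 0.   1.5]
 [-2.1 -0.2]]
tip [ 0.0039 -0.0891] r 0.1277 ang -111.16
redmid [ 0.01   -0.0748] r 0.1121 ang -110.88
bandS [ 0.0738 -0.0956] r 0.1279 ang -79.25
bandS12 [ 0.0779 -0.0998] r 0.1327 ang -77.88
bandD [ 0.0732 -0.0976] r 0.1297 ang -79.71
pivot [0.0491 0.0339] r 0.004 ang 102.7
ball [ 0.50292993 -0.12518305  0.15222145] [-0.05571611 -0.16121476]
whiteline [-0.04142089 -0.01570543] [-0.01287898 -0.01804399]
knob [0.55164918 0.00828995 0.116     ] clampbase [ 0.54159063 -0.13850523  0.082     ] [-0.09347042  0.0318534 ]
-180 [-0.2   0.08  1.62  0.    1.45 -1.77]
-165 [-0.2   0.08  1.62  0.    1.45 -2.04]
-150 [-0.2   0.08  1.62  0.    1.45 -2.3 ]
-135 [-0.2   0.08  1.62  0.    1.45 -2.56]
-120 [-0.2   0.08  1.62 -0.    1.45 -2.82]
-105 None
-90 [-0.2   0.08  1.62 -0.    1.45  2.94]
-75 [-0.2   0.08  1.62 -0.    1.45  2.68]
-60 [-0.2   0.08  1.62 -0.    1.45  2.41]
-45 [-0.2   0.08  1.62 -0.    1.45  2.15]
-30 [-0.2   0.08  1.62 -0.    1.45  1.89]
-15 [-0.2   0.08  1.62 -0.    1.45  1.63]
0 [-0.2   0.08  1.62 -0.    1.45  1.37]
15 [-0.2   0.08  1.62 -0.    1.45  1.1 ]
30 [-0.2   0.08  1.62 -0.    1.45  0.84]
45 [-0.2   0.08  1.62 -0.    1.45  0.58]
60 [-0.2   0.08  1.62 -0.    1.45  0.32]
75 [-0.2   0.08  1.62 -0.    1.45  0.06]
90 [-0.2   0.08  1.62  0.    1.45 -0.2 ]
105 [-0.2   0.08  1.62  0.    1.45 -0.47]
120 [-0.2   0.08  1.62  0.    1.45 -0.73]
135 [-0.2   0.08  1.62  0.    1.45 -0.99]
150 [-0.2   0.08  1.62  0.    1.45 -1.25]
165 [-0.2   0.08  1.62  0.    1.45 -1.51]
180 [-0.2   0.08  1.62  0.    1.45 -1.77]
```

```bash
cat >> h.py <<'E'
p=np.load("p.npy")
def W(X,p=p): c,s=np.cos(p[2]),np.sin(p[2]); return np.array([p[0]+c*X[0]-s*X[1],p[1]+s*X[0]+c*X[1],X[2]])
def rot(w): return (Ro.from_euler("z",w)*Ro.from_euler("x",np.pi)).as_rotvec()
W0=np.pi+p[2]
def wray(c,uv,z):
    R,t=np.array(c["R"]),np.array(c["t"]); o=-R.T@t
    d=np.array([(uv[0]-c["cx"])/c["fx"],(uv[1]-c["cy"])/c["fy"]]); r=np.hypot(*d)
    v=R.T@np.r_[d/r*np.sin(r),np.cos(r)]; return o+v*(z-o[2])/v[2]
def L(P): c,s=np.cos(p[2]),np.sin(p[2]); d=P[:2]-p[:2]; return np.array([c*d[0]+s*d[1],-s*d[0]+c*d[1]])
E
python3 - <<'E'
from h import *
bot.goto(W((-.04,-.02,.21)),rot(W0)); bot.set_gripper(.45,5)
c=bot.read_camera("wrist"); cv2.imwrite("pics/w0.png",c["pixels"])
print(bot.current_clock(),c["fx"],c["cx"],c["cy"],bot.current_contact_force(),bot.current_joints())
E
```

```text
3.5167 371.64829954431775 322.19484330354084 239.32472637373743 [ 0.52744571 -0.18408433  0.2868985 ] [-2.04004876e-01  1.01743731e-01  1.66848546e+00  1.89022909e-05
  1.37134312e+00 -1.53568183e+00]
```

View pics/w0.png

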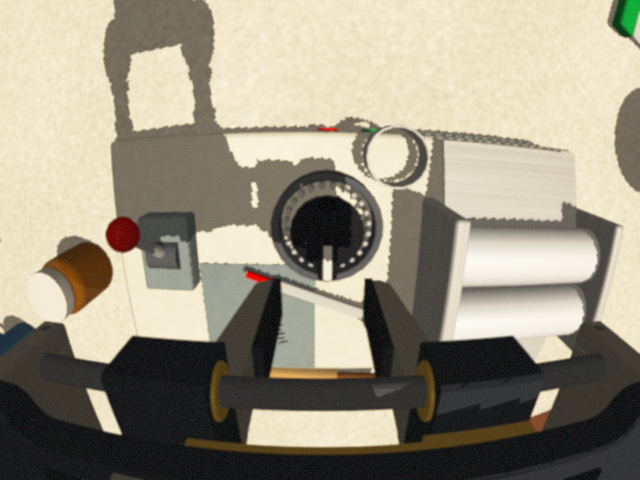

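The wrist view shows the collar spanning about (272–382, 168–282) and the white line from (327,246) to (327,281). The tip end is at (247,270), the deck's near-right corner at (111,138) and the ball at (123,234).

```bash
python3 - <<'E'
from h import *
c=bot.read_camera("wrist")
f=lambda n,uv,z:print(n,L(wray(c,uv,z)).round(4))
for n,uv in dict(l=(272,225),r=(382,225),t=(327,168),b=(327,282)).items(): f("collar "+n,uv,.086)
f("line in",(327,246),.130);f("line out",(327,281),.130)
f("corner (-.12,-.23)",(111,138),.06)
f("ball",(123,234),.152);f("tip",(247,270),.072)
E
```

```text
collar l [-0.0467 -0.0613]
collar r [-0.0466  0.0293]
collar t [-0.0932 -0.0162]
collar b [ 0.0039 -0.0159]
line in [-0.0425 -0.0166]
line out [-0.0157 -0.0165]
corner (-.12,-.23) [-0.1273 -0.2207]
ball [-0.0581 -0.1607]
tip [-0.0014 -0.0878]
```

```bash
python3 - <<'E'
from h import *
q=p.copy(); q[:2]=W((-.0035,.0037,0))[:2]; np.save("p.npy",q); p[:]=q
K=W((-.04,-.02,.104)); print(K)
bot.line_to(W((-.04,-.02,.14)),max_speed=.1); bot.line_to(K,max_speed=.06)
f0=bot.current_contact_force();print(f0)
u=np.array([-np.sin(p[2]),np.cos(p[2]),0]) # local y
bot.set_gripper(0.1,3); 
for i in range(6):
    bot.hold(.15)
    f=bot.current_contact_force()-f0; print(i,bot.current_clock(),bot.current_opening(),bot.current_grip_force(),f.round(2),"fy",(f@u).round(2),bot.current_ft_torque().round(3))
E
```

```text
[0.54912524 0.01271371 0.104     ]
[ 0.10486642 -0.68550013  0.37763019]
0 5.8333 0.15616613707201138 2.9988985508680344 [-0.27  0.51  2.09] fy 0.43 [ 0.004 -0.155 -0.033]
1 5.9833 0.15421132794869016 2.9991789534687996 [-1.19  0.22  1.37] fy -0.07 [ 0.035 -0.044 -0.033]
2 6.1333 0.15413215907951044 2.9993803426623344 [-0.89  0.81  2.56] fy 0.57 [ 0.047 -0.084 -0.04 ]
3 6.2833 0.15034333724787052 2.9994982481002808 [-1.82  0.24  2.37] fy -0.2 [ 0.003 -0.079 -0.072]
4 6.4333 0.15563710625771918 2.9996589571237564 [-0.96  0.46  2.86] fy 0.22 [-0.059 -0.115 -0.033]
5 6.5833 0.1581254582500275 2.9997969791293144 [-1.1   0.58  2.47] fy 0.31 [-0.014 -0.086 -0.015]
```

```bash
python3 - <<'E'
from h import *
bot.set_gripper(0.05,30); bot.hold(.1)
def F(n=4):
    r=[]
    for _ in range(n): bot.hold(.02); r.append(bot.current_contact_force())
    return np.mean(r,0)
K=W((-.04,-.02,.104)); hist=[]
for i in range(0,44):
    d=.0005*i
    if i: bot.line_to(K-[0,0,d],max_speed=.02)
    f=F(); z=bot.current_ee_pos()[2]; hist.append(f[2]); print(i*.5,round((z-.104)*1e3,2),f.round(2))
    if f[2]>14 or (i>9 and f[2]-np.mean(hist[-5:-2])>3.0): break
print(bot.current_clock(),bot.current_opening())
E
```

```text
0.0 0.19 [-0.75  0.06  4.43]
0.5 -0.34 [-0.9  -0.14  4.58]
1.0 -0.84 [-0.63 -0.27  4.45]
1.5 -1.28 [-0.3   0.12  5.44]
2.0 -1.77 [-0.48  0.6   5.34]
2.5 -2.28 [-0.7  -0.38  5.92]
3.0 -2.77 [-0.25 -0.26  5.88]
3.5 -3.25 [-0.61 -0.7   5.98]
4.0 -3.71 [-0.89 -0.38  5.74]
4.5 -4.16 [-1.18 -0.51  6.18]
5.0 -4.67 [-1.34 -0.06  5.72]
5.5 -5.19 [-0.71 -0.34  6.17]
6.0 -5.64 [-1.07 -0.24  6.27]
6.5 -6.14 [-1.08  0.03  6.06]
7.0 -6.63 [-1.33  0.47  6.69]
7.5 -7.11 [-1.14 -0.15  6.41]
8.0 -7.55 [-0.99 -0.39  6.82]
8.5 -8.07 [-1.26 -0.21  6.48]
9.0 -8.59 [-1.62 -0.58  6.77]
9.5 -9.15 [-0.9  -0.69  6.54]
10.0 -9.68 [-0.74 -0.35  5.93]
10.5 -10.1 [-0.94 -0.48  6.07]
11.0 -10.56 [-0.92 -0.15  6.45]
11.5 -11.06 [-1.6   0.12  6.78]
12.0 -11.54 [-1.42 -0.54  7.09]
12.5 -12.04 [-1.13 -0.11  6.95]
13.0 -12.54 [-1.08 -0.2   7.09]
13.5 -12.99 [-1.48 -0.19  7.8 ]
14.0 -13.48 [-1.67  0.09  6.64]
14.5 -13.95 [-1.43 -0.22  8.09]
15.0 -14.45 [-1.46 -0.24  7.3 ]
15.5 -14.94 [-1.57 -0.05  7.85]
16.0 -15.19 [-2.07  0.06  9.08]
16.5 -15.39 [-3.64 -0.37 11.31]
17.4167 0.151142890862096
```

```bash
cat >> h.py <<'E'
def F(n=3):
    r=[]
    for _ in range(n): bot.hold(.02); r.append(np.r_[bot.current_contact_force(),bot.current_ft_torque()[2]])
    return np.mean(r,0)
E
python3 - <<'E'
from h import *
K=W((-.04,-.02,.104-.015))
bot.line_to(K,max_speed=.02); f=F(5); print(f.round(2),bot.current_ee_pos())
for a in (.05,.1,.15,.2,.3,.45,.6):
    bot.line_to(K,rot(W0-a)); f=F(); e=bot.current_ee_pos()
    print(a,bot.current_clock(),((e-K)*1e3).round(2),f.round(3))
    if abs(f[3])>.5 or np.hypot(*f[:2])>7 or f[2]>12: print("STOP");break
E
```

```text
[-1.61 -0.05  7.97 -0.27] [0.54934587 0.01267798 0.08958698]
0.05 18.05 [0.24 0.   0.59] [-1.096  0.213  7.675  0.037]
0.1 18.35 [0.23 0.1  0.56] [-1.517  0.299  7.304  0.039]
0.15 18.65 [0.26 0.19 0.57] [-1.54   0.758  7.582  0.047]
0.2 18.95 [0.31 0.22 0.61] [-1.444  0.544  6.836  0.015]
0.3 19.25 [0.37 0.33 0.63] [-1.075  1.086  7.654  0.036]
0.45 19.6 [0.5  0.49 0.68] [-0.711  1.588  7.085  0.082]
0.6 19.95 [0.64 0.65 0.75] [-0.214  2.396  7.018  0.067]
```

```bash
python3 - <<'E'
from h import *
K=W((-.04,-.02,.104-.0152)); f=F(); z0=.0896
for a in np.arange(.75,1.76,.125):
    K[:2]+=np.clip(.0002*f[:2],-.0006,.0006); K[2]-=np.clip(.7*(bot.current_ee_pos()[2]-z0),-.0002,.0002)
    bot.line_to(K,rot(W0-a)); f=F(); e=bot.current_ee_pos()
    print(a,bot.current_clock(),((e-K)*1e3).round(2),e.round(4),f.round(3))
    if abs(f[3])>.6 or np.hypot(*f[:2])>8 or f[2]>12: print("STOP");break
np.save("K.npy",K)
for n,b in dict(wrist=(120,360,160,400),side=(190,290,280,400),scene=(220,330,250,370)).items():
    c=bot.read_camera(n);x=c["pixels"];cv2.imwrite(f"pics/{n}1_full.png",x)
    cv2.imwrite(f"pics/{n}1.png",cv2.resize(x[b[0]:b[1],b[2]:b[3]],None,fx=2.4 if n=="wrist" else 5,fy=2.4 if n=="wrist" else 5,interpolation=3))
E
```

```text
0.75 20.35 [0.88 0.3  0.9 ] [0.55   0.0135 0.0896] [-0.696  1.27   7.725  0.119]
0.875 20.675 [1.15 0.19 1.05] [0.5501 0.0137 0.0897] [0.557 1.317 7.072 0.091]
1.0 21.0 [1.18 0.01 1.05] [0.5502 0.0138 0.0896] [0.602 0.662 7.244 0.087]
1.125 21.325 [ 1.25 -0.07  1.1 ] [0.5504 0.0138 0.0897] [0.395 0.238 7.318 0.097]
1.25 21.65 [ 1.37 -0.06  1.17] [0.5506 0.0139 0.0897] [1.168 0.316 7.197 0.133]
1.375 21.975 [ 1.34 -0.12  1.13] [0.5508 0.0139 0.0896] [ 0.13  -0.023  7.536  0.137]
1.5 22.3 [ 1.46 -0.14  1.21] [0.551  0.0139 0.0897] [ 1.204 -0.009  7.632  0.154]
1.625 22.625 [ 1.46 -0.2   1.21] [0.5512 0.0138 0.0896] [0.57  0.068 7.798 0.15 ]
1.75 22.95 [ 1.5  -0.25  1.21] [0.5514 0.0138 0.0896] [ 1.562 -0.289  7.369  0.172]
```

View pics/scene1.png

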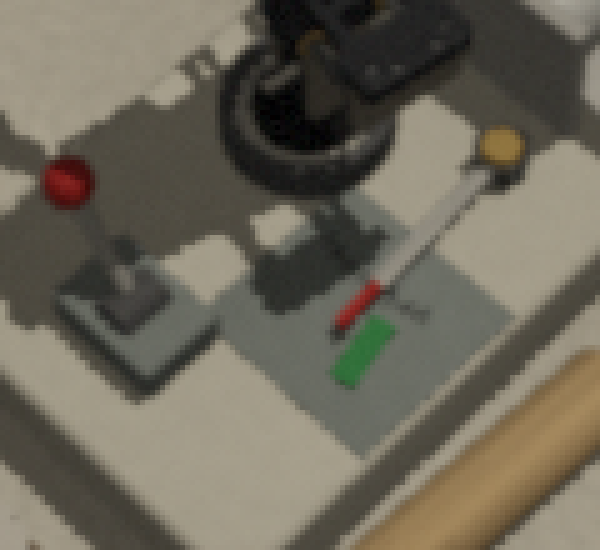

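Scene crop: arm red end (339,328) to (380,287), band centre (363,352), pivot (502,148). Now the remaining angle.

```bash
python3 - <<'E'
from h import *
piv=np.array([.05,.03])
def ang(P): d=L(P)-piv; return (np.degrees(np.arctan2(d[1],d[0])).round(2),np.hypot(*d).round(4))
for n,b in dict(scene=(290,335,205,255),side=(283,345,222,250)).items():
  c=bot.read_camera(n);x=cv2.imread(f"pics/{n}1_full.png");h=cv2.cvtColor(x,cv2.COLOR_BGR2HSV)
  roi=np.zeros(x.shape[:2],bool);roi[(225 if n=="scene" else 215):(305 if n=="scene" else 245),(280 if n=="scene" else 290):345]=1
  for nm,m,zs in (("green",(h[...,0]>45)&(h[...,0]<80)&(h[...,1]>120),(.061,.072)),("red",((h[...,0]<6)|(h[...,0]>172))&(h[...,1]>150),(.072,))):
    v,u=np.nonzero(m&roi)
    if len(u)<4: print(n,nm,len(u));continue
    uv=(u.mean(),v.mean()); print(n,nm,len(u),np.round(uv,1),[ang(ray(c,uv,z)) for z in zs])
S=bot.read_camera("scene")
g=lambda u,v:(u/5+250-.4,v/5+220-.4)
print("pivot",L(ray(S,g(502,148),.08)))
print("tip",ang(ray(S,g(341,330),.072)),"band",[ang(ray(S,g(363,352),z)) for z in (.061,.072)])
a=L(ray(S,g(341,330),.072));b=L(ray(S,g(502,153),.075));print("arm dir",np.degrees(np.arctan2(*(a-b)[::-1])))
E
```

```text
scene green 63 [320.8 285.7] [(np.float64(-82.2), np.float64(0.1241)), (np.float64(-80.57), np.float64(0.1291))]
scene red 26 [320.  277.6] [(np.float64(-87.94), np.float64(0.1122))]
side green 17 [320.3 230.1] [(np.float64(-78.88), np.float64(0.1353)), (np.float64(-82.77), np.float64(0.1207))]
side red 13 [321.2 230.6] [(np.float64(-84.6), np.float64(0.12))]
pivot [0.05518353 0.02751668]
tip (np.float64(-83.23), np.float64(0.1331)) band [(np.float64(-77.88), np.float64(0.1322)), (np.float64(-76.55), np.float64(0.1374))]
arm dir -85.37088246760707
```

```bash
cat >> h.py <<'E'
def seg(c,rc):
    x=c["pixels"].astype(int);B,G,R=x[...,0],x[...,1],x[...,2];o={}
    piv=np.array([.05,.03])
    for nm,m in (("green",(G>1.5*R)&(G>1.4*B)&(G>60)),("red",(R>2*G)&(R>2*B)&(R>90))):
        k=np.zeros_like(m);k[rc[0]:rc[1],rc[2]:rc[3]]=1;v,u=np.nonzero(m&k)
        if len(u)>3:
            for z in ((.0605,.072) if nm=="green" else (.072,)):
                d=L(ray(c,(u.mean(),v.mean()),z))-piv
                print(nm,z,len(u),u.mean().round(1),v.mean().round(1),"deg",np.degrees(np.arctan2(d[1],d[0])).round(2),"r",np.hypot(*d).round(4))
E
python3 - <<'E'
from h import *
seg(dict(bot.read_camera("scene"),pixels=cv2.imread("pics/scene0.png")),(255,310,290,340))
c=bot.read_camera("scene");seg(c,(255,310,290,340))
seg(bot.read_camera("side"),(220,240,300,340))
E
```

```text
green 0.0605 76 322.0 289.9 deg -78.17 r 0.132
green 0.072 76 322.0 289.9 deg -76.77 r 0.1374
red 0.072 19 309.6 266.9 deg -108.65 r 0.1136
green 0.0605 76 322.0 289.9 deg -78.17 r 0.132
green 0.072 76 322.0 289.9 deg -76.77 r 0.1374
red 0.072 24 321.6 280.2 deg -84.01 r 0.1155
green 0.0605 16 319.0 229.4 deg -76.45 r 0.1377
green 0.072 16 319.0 229.4 deg -80.19 r 0.122
red 0.072 13 320.4 230.9 deg -84.07 r 0.1172
```

```bash
python3 - <<'E'
from h import *
K=np.load("K.npy"); f=F(); z0=.0896
for a in (1.87,1.99,2.1):
    K[:2]+=np.clip(.0002*f[:2],-.0006,.0006); K[2]-=np.clip(.7*(bot.current_ee_pos()[2]-z0),-.0002,.0002)
    bot.line_to(K,rot(W0-a)); f=F(); e=bot.current_ee_pos()
    print(a,bot.current_clock(),e.round(4),f.round(3))
    if abs(f[3])>.6 or np.hypot(*f[:2])>8 or f[2]>12: print("STOP");break
np.save("K.npy",K)
c=bot.read_camera("scene");seg(c,(255,310,290,340))
for d in (.003,.006,.009,.012,.015):
    bot.line_to(K+[0,0,d],max_speed=.03); f=F(); print(d,bot.current_ee_pos().round(4),f.round(3))
c=bot.read_camera("scene");seg(c,(255,310,290,340)); print(bot.current_clock())
E
```

```text
1.87 23.7667 [0.5516 0.0137 0.0896] [ 0.63  -0.634  7.665  0.131]
1.99 24.0833 [0.5517 0.0135 0.0896] [ 1.529e+00 -5.000e-03  7.574e+00  1.870e-01]
2.1 24.3917 [0.5519 0.0134 0.0896] [ 0.719 -0.273  7.515  0.16 ]
green 0.0605 62 321.7 290.8 deg -77.84 r 0.1346
green 0.072 62 321.7 290.8 deg -76.48 r 0.1399
red 0.072 28 324.6 282.3 deg -79.29 r 0.116
0.003 [0.5519 0.0135 0.0925] [ 1.609 -0.401  7.158  0.191]
0.006 [0.5519 0.0135 0.0957] [ 1.208 -0.328  8.792  0.114]
0.009 [0.5519 0.0135 0.0987] [ 1.42  -1.091  7.548  0.076]
0.012 [0.5518 0.0135 0.1016] [ 2.211 -1.38   7.239  0.073]
0.015 [0.5517 0.0135 0.1041] [ 5.312 -1.92   3.917  0.176]
green 0.0605 62 321.7 290.8 deg -77.84 r 0.1346
green 0.072 62 321.7 290.8 deg -76.48 r 0.1399
red 0.072 29 324.6 282.4 deg -79.24 r 0.1162
25.9917
```

```bash
python3 - <<'E'
from h import *
bot.set_gripper(.4,10); e=bot.current_ee_pos()
c=bot.read_camera("scene");seg(c,(255,310,290,340))
bot.line_to(e+[0,0,.11],max_speed=.15)
w=bot.current_ee_pos()
bot.goto(W((-.10,-.165,.26)),rot(W0))
print(bot.current_clock())
for n in("scene","side"):
    c=bot.read_camera(n);cv2.imwrite(f"pics/{n}2.png",c["pixels"]);seg(c,(255,310,290,340) if n=="scene" else (220,240,300,340))
x=cv2.imread("pics/scene2.png")[200:320,250:380];cv2.imwrite("pics/a2.png",cv2.resize(x,None,fx=5,fy=5,interpolation=3))
E
```

```text
green 0.0605 63 321.7 290.8 deg -77.87 r 0.1344
green 0.072 63 321.7 290.8 deg -76.5 r 0.1398
red 0.072 28 324.7 282.2 deg -79.27 r 0.1157
29.5083
green 0.0605 63 321.7 290.8 deg -77.87 r 0.1344
green 0.072 63 321.7 290.8 deg -76.5 r 0.1398
red 0.072 29 324.6 282.4 deg -79.24 r 0.1162
green 0.0605 10 321.6 229.1 deg -78.99 r 0.143
green 0.072 10 321.6 229.1 deg -82.84 r 0.1277
red 0.072 12 318.3 229.3 deg -79.33 r 0.1212
```

View pics/a2.png

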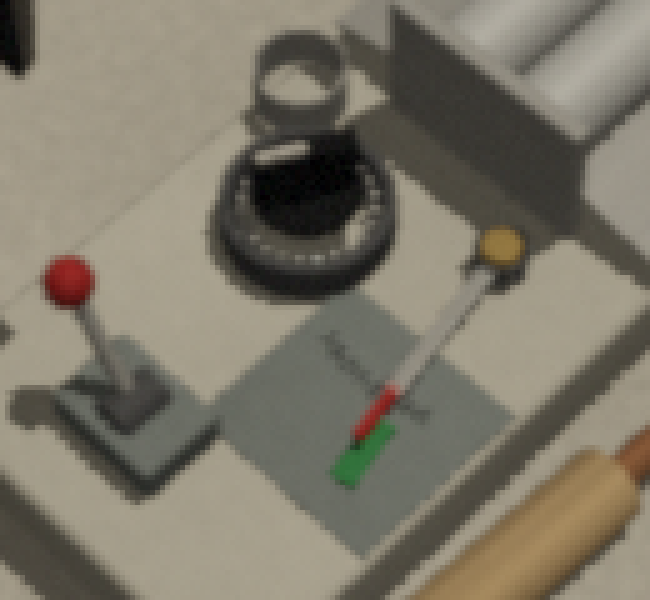

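The white line has turned about 117°, the tip sits over the band, and it stayed put after release. By angle the tip is about 2.4 mm short of the middle. On to the clamp.

```bash
python3 - <<'E'
from h import *
bot.set_gripper(0,20)
bot.line_to(W((-.10,-.165,.132)),max_speed=.15); f0=F()
ux=np.array([np.cos(p[2]),np.sin(p[2]),0])
for x in np.r_[np.arange(-.085,-.02,.01),np.arange(-.02,.021,.004)]:
    bot.line_to(W((x,-.165,.132)),max_speed=.05); f=F(2)-f0
    print(round(x,3),L(bot.current_ee_pos()).round(4),round(f[:3]@ux,2),f.round(2))
    if abs(f[:3]@ux)>45: break
print(bot.current_clock())
c=bot.read_camera("scene");seg(c,(255,310,305,340));cv2.imwrite("pics/a3.png",cv2.resize(c["pixels"][190:330,230:390],None,fx=4,fy=4,interpolation=3))
E
```

```text
-0.085 [-0.0849 -0.165 ] -0.53 [-0.63 -0.32  0.09 -0.01]
-0.075 [-0.0748 -0.165 ] -0.07 [ 0.03  0.41 -0.59 -0.01]
-0.065 [-0.0647 -0.165 ] -0.28 [-0.13  0.67 -0.99  0.  ]
-0.055 [-0.0547 -0.165 ] 0.06 [ 0.08  0.04 -0.6  -0.03]
-0.045 [-0.0447 -0.165 ] 0.5 [ 0.61  0.37 -0.64 -0.03]
-0.035 [-0.0348 -0.165 ] -0.08 [-0.07  0.03 -0.41 -0.03]
-0.025 [-0.0248 -0.165 ] 0.25 [ 0.34  0.32  0.15 -0.02]
-0.02 [-0.0198 -0.165 ] -0.57 [-0.56  0.11  0.28  0.  ]
-0.016 [-0.0158 -0.165 ] -0.04 [-0.02  0.1  -0.62 -0.01]
-0.012 [-0.0119 -0.165 ] -0.39 [-0.44 -0.16 -0.29 -0.02]
-0.008 [-0.0078 -0.165 ] -1.19 [-1.09  0.57 -0.83 -0.  ]
-0.004 [-0.0037 -0.165 ] -0.29 [-0.16  0.57 -0.48  0.01]
0.0 [-0.0019 -0.165 ] -8.05 [-7.96  1.36  3.63 -0.06]
0.004 [-0.0011 -0.165 ] -18.53 [-18.31   3.12  10.64  -0.04]
0.008 [-0.0005 -0.165 ] -30.54 [-3.015e+01  5.280e+00  1.803e+01 -3.000e-02]
0.012 [ 0.     -0.1651] -42.92 [-4.235e+01  7.480e+00  2.657e+01 -1.000e-02]
0.016 [ 0.0005 -0.1651] -54.46 [-53.68   9.76  35.16  -0.08]
36.9333
green 0.0605 62 321.7 290.8 deg -77.84 r 0.1346
green 0.072 62 321.7 290.8 deg -76.48 r 0.1399
red 0.072 29 324.6 282.4 deg -79.24 r 0.1162
```

View pics/a3.png

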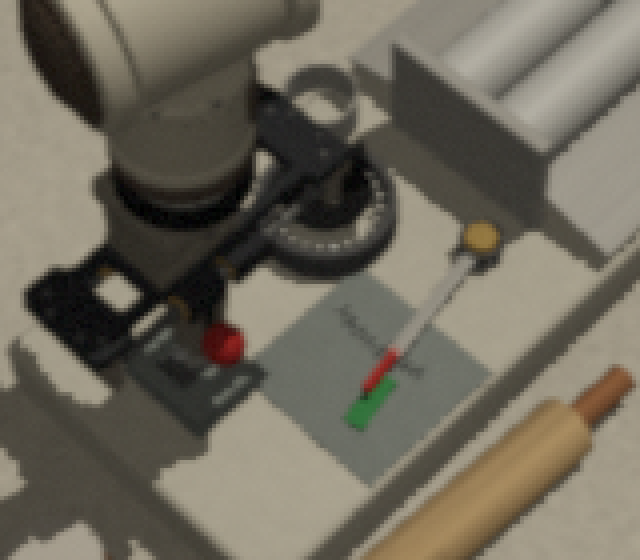

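The ball has swung over to crop (223,345), against its stop. I'll back off and check.

```bash
python3 - <<'E'
from h import *
bot.line_to(W((-.06,-.165,.132)),max_speed=.1); bot.line_to(W((-.10,-.165,.26)),max_speed=.2)
P=[]
for n,r in(("scene",(250,290,260,303)),("side",(190,232,335,385))):
    c=bot.read_camera(n);x=c["pixels"].astype(int);m=(x[...,2]>2*x[...,1])&(x[...,2]>2*x[...,0])&(x[...,2]>70)
    k=np.zeros_like(m);k[r[0]:r[1],r[2]:r[3]]=1;v,u=np.nonzero(m&k);P.append((c,np.array([u.mean(),v.mean()])));print(n,len(u),P[-1][1])
    if n=="scene":seg(c,(255,310,305,340))
q=least_squares(lambda X:np.concatenate([proj(c,X)-uv for c,uv in P]),[.5,-.2,.15]).x
l=L(q);print(l,q[2],"lean deg",np.degrees(np.arctan2(l[0]+.015,q[2]-.082)),bot.current_clock(),bot.current_contact_force())
E
```

```text
scene 73 [285.35616438 275.56164384]
green 0.0605 63 321.7 290.8 deg -77.87 r 0.1344
green 0.072 63 321.7 290.8 deg -76.5 r 0.1398
red 0.072 29 324.6 282.4 deg -79.24 r 0.1162
side 53 [348.45283019 202.        ]
[ 0.02409885 -0.1668306 ] 0.15195458578586135 lean deg 29.20159248596367 38.8083 [ 0.02219806  1.11049447 -0.29791603]
```

Lean is 29.2°, up from -27.9°, so the lever is about 1.0 rad over.

```bash
python3 -c "
from workcell import bot
print(bot.job_done())"
```

```text
the job is handed in; nothing more can be done
None
```

I handed the job in at about 39 s: the knob held its notch on release with the gauge tip over the green band (about 2.4 mm short of its middle by camera), the clamp lever is thrown about 1.0 rad onto its stop, and the robot is clear; no verdict was returned.

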